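# Take the round hanging pot off its barbed hook

### The job

Take the round pot down from its barbed hook - lift it, tilt it and back its hanger out over the barb - and set it down gently, upright, in the clay saucer. Leave the square pot hanging on its own hook.

Things in the scene. Friction and masses are not known exactly. Their poses are not given: they have to be found in the camera images.
- round_pot: Round metal pot, 84 mm across, 66 high. Origin: centre of its underside (45 mm up while hung), z up. Above it on wires a flat wooden hanger, 18 mm thick along x: square eye through it along x, 34 mm wide, z = 105 to 141; over that a solid grip tab, 42 mm wide, to z = 195: pinch its top 30 mm across the 18 mm. Hung 60 to 90 mm from the post, its x along the hook.
- round_hook: Fixed steel stand holding the round pot. Origin: foot of its post, on the bench. Hook: 7 mm rod along its x at z = 182.5 mm (axis) to x = 125, then 60 deg up to x = 140, z = 208.5; there a 9 mm barb points back. The upright hanger cannot pass. Lifted 14 mm and leaned about 38 deg (top towards post, pot outward) the eye passes with 5 mm spare each way, going out and up along the bend.
- square_pot: Bystander: square metal pot (72 x 78 x 66 mm) with the same hanger, hanging on an identical stand beside the other. Origin: centre of its underside.
- saucer: Round clay saucer, 150 mm across, loose; flat inner floor about 120 mm across, 6 mm above the bench; rim 14 mm high. Origin: centre of its underside.
Not all that is in view belongs to the job. Leave any purple look-alike of the round_pot alone.

How it is judged:
By the outcome, as a careful person would: the job done as asked, in the order asked, and still so for the second after the job is handed in, with the robot touching nothing.
It also fails if it takes over 51 s, if anything falls off the work surface, if the arm or the gripper's body presses on something with over 40 N, if the wrist force passes 120 N, or if a joint passes its speed limit or range.

### The arm

A 6-joint arm with a two-finger parallel gripper is mounted at the origin on the work surface; the furniture and walls round the work are solid. World frame = base frame: x ahead of the robot, y to its left, z up, the work surface at z = 0. Lengths are in m, angles in rad, forces in N, time in s.
With the tool pointing down it reaches from about 0.375 to 0.9 m from the base axis. Payload 3.1 kg.
Tool frame: the origin (TCP) lies at the very end of the fingers, on their centre line; the grasp point (between the pads) lies 19 mm behind it; z points along the fingers, y is the direction in which the jaws open and shut (so a half turn about z gives the same grasp; the last joint's range is limited). The gripper opens to 85 mm and grips with 20 to 120 N. Pads are 22 mm wide; open, the fingers measure 114 mm over their backs; the gripper's body (76 mm by 85 mm) begins 54 mm behind the grasp point. The pads swing forward as they close: fully open they stand 13 mm farther back than shut.
Start: joints at [1.026, 0.527, 1.433, -0, 1.181, -0.178], TCP at [0.224, 0.584, 0.194] pointing down, gripper open.
Joint ranges: [-3.08, 3.08], [-0.75, 2.2], [0.22, 2.44], [-1.43, 4.57], [0, 2.65], [-2.85, 2.85]. Speed limits (rad/s): [2.79, 2.79, 3.14, 3.14, 3.14, 3.14].

### API

Orientations are given as a unit quaternion [x, y, z, w].
In Python, from station import manip gives the robot as it stands.
- The arm moves only by the tool send_rows, never from a script. Its argument "motion" is a list of rows, each an object with "gripper": the finger opening in mm, from 0 to 85.4; "travel": the shift along the tool's x, y, z in mm, a list of three; "rotation": the turn, a rotation vector about the tool's x, y, z in degrees, a list of three. In form: [{"gripper": gripper, "travel": [x, y, z], "rotation": [ax, ay, az]}, ...]. A call has 1 to 12 rows; each row shifts and turns the commanded pose from where the row before left it, along the tool's axes as they then stand; what a row does not reach is not made up. A row lasts 1/12 s, in which the tool goes at most 41.7 mm and 7.16 degrees, less where a joint would pass 70% of its speed; a pose out of reach is approached as far as the arm can. A call is refused whole if a number of a shift passes 41.7 or a number of a turn 7.16, either way. A call with a gripper value outside its range is refused whole. The fingers move at their own pace and stop on an object; "newtons" is the grip in N (left out, the last holds). Time passes only in rows, so rows that do not move let the fingers close. It gives the time, the measured TCP pose, the force and the opening at its end, in the units of the state.
- manip.sense(): the state, without advancing time (a new reading comes with each control period).
- manip.snapshot(name): name is "side" or "top" or "wrist"; returns the picture (384x512x3 uint8, red, green, blue); there is no depth.
- manip.calibration(name): a dict with "fx", "fy", "cx", "cy" (pixels), "k1" (the pictures are not rectified: a ray, as slopes to the right and down, at radius r is drawn at 1 + k1 r^2 times it, then the intrinsics apply), "cam_to_world" (4x4, takes a point from camera to world coordinates). Camera axes: x right, y down, z forward; pixel columns grow to the right and rows downward; lengths in m; the calibration is good to about 2 mm. A picture is of the moment at which its call begins: read the wrist's pose just before it. calibration takes no time and is no camera call; for the wrist camera it gives the pose at the moment of the call.
- manip.sign_off(): hands the job in, once; it reports no verdict.
The state is a dict: "t": time; "q": joint angles; "qd": joint speeds; "tau": joint torques, N m; "tcp_pos": TCP position; "tool_rot": TCP orientation; "force": force on the tool from outside, world axes, zero at the start; "ft_torque": the same for the moment, N m; "finger_gap": opening from 0.0 (shut) to 1.0 (fully open).
Only numpy, scipy, OpenCV 4.12 (cv2) and the standard library are available. Lean on these libraries where they do the work, as an engineer would, in place of code of your own. Each camera call takes 0.05 s, during which the arm holds its last target. There are 200 camera calls.

## Working session

There is one attempt and no reset: what is moved stays moved. The work goes in short steps, Python scripts to look and compute and a tool call to move; the robot and the scene stay as the last step left them, time stands still between calls to the robot, and variables do not carry over. Pictures are saved under pics/ and viewed, about 8 in all and at most 12, crops included, and the job is handed in when it is done.

Besides the shell and the picture viewer there is one more tool, called after ">>>" as name(argument=value, ...) on one line, values as JSON. send_rows: Moves the arm, as the interface text tells. Its arguments: {"type":"object","properties":{"motion":{"type":"array","items":{"type":"object","properties":{"gripper":{"type":"number"},"travel":{"type":"array","items":{"type":"number"}},"rotation":{"type":"array","items":{"type":"number"}}}}},"newtons":{"type":"number"}},"required":["motion"]}

```bash
mkdir -p pics; ls; python3 - <<'E'
from station import manip
import cv2,numpy as np
np.set_printoptions(precision=4,suppress=True)
s=manip.sense();print(s['t'],s['tcp_pos'],s['tool_rot'],s['finger_gap'])
for n in ['side','top','wrist']:
    c=manip.calibration(n);print(n,{k:c[k] for k in c if k!='cam_to_world'});print(np.array(c['cam_to_world']))
    im=manip.snapshot(n);cv2.imwrite(f'pics/{n}0.png',im[:,:,::-1])
a=cv2.imread('pics/side0.png');b=cv2.imread('pics/top0.png')
E
```

```text
pics
0.0 [0.2231 0.583  0.1934] [ 0.1819  0.9833 -0.001  -0.0004] 1.0032289613278622
side {'fx': 393.7780618398372, 'fy': 393.7780618398372, 'cx': 255.12852605988937, 'cy': 191.28408294078812, 'k1': 5.121657568082533e-05}
[[ 0.9311 -0.2181  0.2922  0.2934]
 [-0.3646 -0.5712  0.7354 -0.5717]
 [ 0.0065 -0.7913 -0.6113  0.6012]
 [ 0.      0.      0.      1.    ]]
top {'fx': 487.8159465740729, 'fy': 487.8159465740729, 'cx': 259.3976006276364, 'cy': 189.09450336848738, 'k1': 0.02982460750371361}
[[-0.0509 -0.9715  0.2315  0.3094]
 [-0.9987  0.0507 -0.0069  0.0478]
 [-0.005  -0.2316 -0.9728  1.0888]
 [ 0.      0.      0.      1.    ]]
wrist {'fx': 343.80117513304566, 'fy': 343.80117513304566, 'cx': 251.67029974231858, 'cy': 196.83484033882948, 'k1': -0.004165761603731292}
[[ 0.356   0.8895  0.2866  0.1509]
 [ 0.9345 -0.3385 -0.1102  0.6103]
 [-0.001   0.3071 -0.9517  0.3734]
 [ 0.      0.      0.      1.    ]]
```

View pics/side0.png

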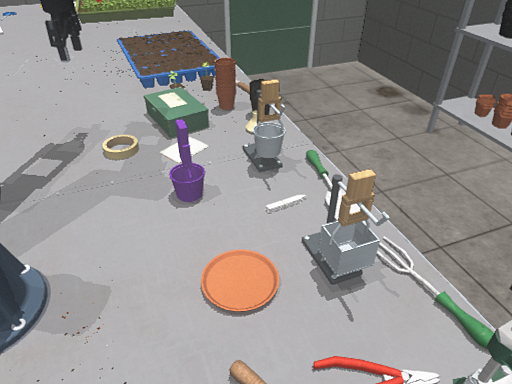

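View pics/top0.png

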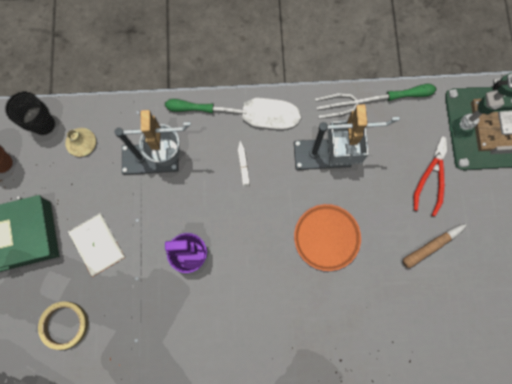

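The side view shows the round pot at (268,135), the square pot at (350,245), the purple look-alike at (187,175) and the saucer at (240,280). In the top view these are at (157,147), (348,145), (187,250) and (327,238).

Candidates are the round grey pot, the square grey pot (square rim) and the purple pot. I choose the round grey one and will check it in a close crop.

```bash
python3 - <<'E'
import cv2,numpy as np
b=cv2.imread('pics/top0.png')[95:195,105:205];a=cv2.imread('pics/side0.png')[70:180,230:300]
b=cv2.resize(b,None,fx=4.5,fy=4.5,interpolation=cv2.INTER_CUBIC)
a=cv2.resize(a,None,fx=4.5,fy=4.5,interpolation=cv2.INTER_CUBIC)
o=np.zeros((500,780,3),np.uint8);o[:450,:450]=b;o[:495,455:770]=a
for i in range(0,10): cv2.putText(o,str(105+10*i),(45*i,8),0,.3,(0,0,255));cv2.putText(o,str(95+10*i),(0,45*i+4),0,.3,(0,0,255))
for i in range(0,11):
  if i<7:cv2.putText(o,str(230+10*i),(455+45*i,8),0,.3,(0,0,255))
  cv2.putText(o,str(70+10*i),(455,45*i+4),0,.3,(0,0,255))
cv2.imwrite('pics/crop1.png',o)
E
```

```text
(no output)
```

View pics/crop1.png

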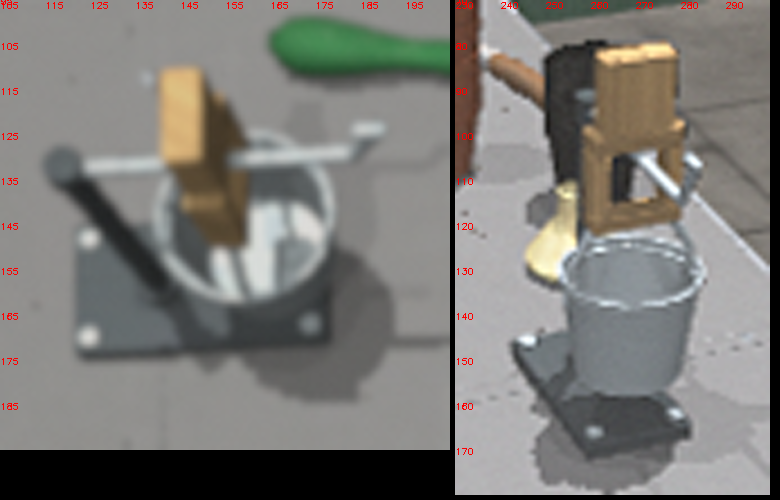

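The crop confirms a round grey metal pot on a hook pointing right in the top view. The tab's top face is centred near (145.2,120.3) in the top view and (270.5,81.4) in the side view. The rod runs (124,132) to (182,129) in the top view.

```bash
cat > h.py <<'E'
import numpy as np,cv2
from station import manip
np.set_printoptions(precision=4,suppress=True)
def ray(c,p):
    T=np.array(c['cam_to_world']);K=np.array([[c['fx'],0,c['cx']],[0,c['fy'],c['cy']],[0,0,1]])
    u=cv2.undistortPoints(np.array([[p]],float),K,np.array([c['k1'],0,0,0]))[0,0]
    d=T[:3,:3]@[u[0],u[1],1];return T[:3,3],d/np.linalg.norm(d)
def plane(c,p,z):
    o,d=ray(c,p);return o+d*(z-o[2])/d[2]
def tri(*cp):
    A=np.zeros((3,3));b=np.zeros(3)
    for c,p in cp:
        o,d=ray(c,p);M=np.eye(3)-np.outer(d,d);A+=M;b+=M@o
    x=np.linalg.solve(A,b);return x,[float(np.linalg.norm(np.cross(x-ray(c,p)[0],ray(c,p)[1]))) for c,p in cp]
def proj(c,X):
    T=np.linalg.inv(np.array(c['cam_to_world']));x=T[:3,:3]@X+T[:3,3];s=x[:2]/x[2];s=s*(1+c['k1']*(s@s))
    return s*c['fx']+[c['cx'],c['cy']]
E
python3 - <<'E'
from h import *
t=manip.calibration('top');s=manip.calibration('side')
print('tab top',tri((t,(145.2,120.3)),(s,(270.5,81.4))))
for p in [(141,110),(150,110),(150,130),(140.5,131)]: print(plane(t,p,.24))
a=plane(t,(123.9,131.9),.1825);b=plane(t,(181.7,129),.1825);print('rod',a,b,np.degrees(np.arctan2(*(b-a)[1::-1])))
print('post',plane(t,(118.8,131.7),.19))
print('rodend', tri((t,(182.8,128.8)),(s,(282,113))), 'tip',tri((t,(190,123.4)),(s,(283.5,104.7))))
print('base nails',plane(t,(124.6,148),.008),plane(t,(124.6,169.8),.008),plane(t,(174,167),.008))
for n,c in(('top',t),('side',s)):
    im=cv2.imread(f'pics/{n}0.png');h=cv2.cvtColor(im,cv2.COLOR_BGR2HSV)
    m=cv2.inRange(h,(3,150,120),(14,255,255));cs=cv2.findContours(m,0,1)[0];k=max(cs,key=cv2.contourArea);e=cv2.fitEllipse(k)
    print(n,'saucer',e,plane(c,e[0],.012))
    if n=='top': et=e[0]
    else: print(tri((t,et),(s,e[0])))
E
```

```text
tab top (array([0.6543, 0.2461, 0.2386]), [0.0006944454562678673, 0.0006944454562678293])
[0.6738 0.2537 0.24  ]
[0.673  0.2371 0.24  ]
[0.6336 0.2371 0.24  ]
[0.6325 0.2545 0.24  ]
rod [0.6542 0.301  0.1825] [0.6545 0.1877 0.1825] -89.8809478577257
post [0.6523 0.3087 0.19  ]
rodend (array([0.6568, 0.1847, 0.1844]), [0.0027399693538056815, 0.0027399693538057435]) tip (array([0.6532, 0.1667, 0.2146]), [0.0004675240893539023, 0.00046752408935368106])
base nails [0.6809 0.3476 0.008 ] [0.6283 0.347  0.008 ] [0.6291 0.2338 0.008 ]
top saucer ((327.1957092285156, 237.3272247314453), (62.575321197509766, 64.68338775634766), 129.5115509033203) [ 0.4483 -0.1042  0.012 ]
side saucer ((355.7783203125, 366.91143798828125), (13.841198921203613, 74.68414306640625), 97.8148193359375) [ 0.5584 -0.3345  0.012 ]
(array([ 0.5701, -0.1929, -0.2291]), [0.10420231557531844, 0.1042023155753183])
```

>>> send_rows(motion=[{"gripper": 60, "travel": [0, 0, -35], "rotation": [0, 0, -5.2]}, {"gripper": 60, "travel": [0, 0, -35], "rotation": [0, 0, -5.2]}, {"gripper": 60, "travel": [0, 0, -35], "rotation": [0, 0, -5.2]}, {"gripper": 60, "travel": [0, 0, -35], "rotation": [0, 0, -5.2]}, {"gripper": 60, "travel": [-28, -22, 0], "rotation": [0, 0, 0]}, {"gripper": 60, "travel": [-28, -22, 0], "rotation": [0, 0, 0]}, {"gripper": 60, "travel": [-28, -22, 0], "rotation": [0, 0, 0]}, {"gripper": 60, "travel": [-28, -22, 0], "rotation": [0, 0, 0]}, {"gripper": 60, "travel": [-28, -22, 0], "rotation": [0, 0, 0]}, {"gripper": 60, "travel": [-28, -22, 0], "rotation": [0, 0, 0]}, {"gripper": 60, "travel": [-28, -22, 0], "rotation": [0, 0, 0]}, {"gripper": 60, "travel": [-28, -22, 0], "rotation": [0, 0, 0]}], newtons=60)

```text
t: 1.15
tcp_pos: [0.4479, 0.4056, 0.3341]
tool_rot: [0.001, 1.0, -0.0, -0.0]
force: [-0.1, 0.5, 0.1]
finger_gap: 0.704
```

```bash
python3 - <<'E'
from h import *
from scipy.spatial.transform import Rotation as R
st=manip.sense();print(dir(manip));print(st['t'],st['tcp_pos'],st['q'],st['finger_gap']);print(R.from_quat(st['tool_rot']).as_matrix())
t=manip.calibration('top');s=manip.calibration('side')
print('post top',tri((t,(118.8,131.7)),(s,(259.5,91.5))))
im=cv2.imread('pics/side0.png');h=cv2.cvtColor(im,cv2.COLOR_BGR2HSV)
m=cv2.inRange(h,(3,130,120),(16,255,255));m[:,300:]=0;m[:230]=0
k=max(cv2.findContours(m,0,1)[0],key=cv2.contourArea);e=cv2.fitEllipse(k)
print(e,plane(s,e[0],.012),tri((t,(327.2,237.33)),(s,e[0])))
print('sq post',tri((t,(322,128)),(s,(337,178))))
E
```

```text
['PlanningError', '__class__', '__delattr__', '__dict__', '__dir__', '__doc__', '__eq__', '__format__', '__ge__', '__getattribute__', '__getstate__', '__gt__', '__hash__', '__init__', '__init_subclass__', '__le__', '__lt__', '__module__', '__ne__', '__new__', '__reduce__', '__reduce_ex__', '__repr__', '__setattr__', '__sizeof__', '__str__', '__subclasshook__', '__weakref__', 'calibration', 'sense', 'sign_off', 'snapshot']
1.15 [0.4479 0.4056 0.3341] [ 0.5511  0.3765  1.2962  0.0001  1.4697 -1.017 ] 0.7036046871965208
[[-1.      0.0027 -0.0007]
 [ 0.0027  1.     -0.0004]
 [ 0.0007 -0.0004 -1.    ]]
post top (array([0.6531, 0.3093, 0.1881]), [9.696643647572642e-05, 9.696643647562395e-05])
((239.6158905029297, 280.1004638671875), (60.2340087890625, 76.51492309570312), 86.8969955444336) [ 0.4472 -0.1087  0.012 ] (array([ 0.4487, -0.1048,  0.0071]), [0.00020068471578260129, 0.0002006847157823379])
sq post (array([ 0.6427, -0.0881,  0.1854]), [0.0017981081267447391, 0.0017981081267448716])
```

>>> send_rows(motion=[{"gripper": 50, "travel": [-25.5, -19.7, 0], "rotation": [0, 0, 0]}, {"gripper": 50, "travel": [-25.5, -19.7, 0], "rotation": [0, 0, 0]}, {"gripper": 50, "travel": [-25.5, -19.7, 0], "rotation": [0, 0, 0]}, {"gripper": 50, "travel": [-25.5, -19.7, 0], "rotation": [0, 0, 0]}, {"gripper": 50, "travel": [-25.5, -19.7, 0], "rotation": [0, 0, 0]}, {"gripper": 50, "travel": [-25.5, -19.7, 0], "rotation": [0, 0, 0]}, {"gripper": 50, "travel": [-25.5, -19.7, 0], "rotation": [0, 0, 0]}, {"gripper": 50, "travel": [-20, -15, 0], "rotation": [0, 0, 0]}, {"gripper": 50, "travel": [0, 0, 0], "rotation": [0, 0, 0]}, {"gripper": 50, "travel": [0, 0, 0], "rotation": [0, 0, 0]}])

```text
t: 1.98
tcp_pos: [0.6457, 0.2522, 0.3331]
tool_rot: [0.003, 1.0, -0.0, -0.001]
force: [0.2, 0.3, 0.5]
finger_gap: 0.589
```

```bash
python3 - <<'E'
from h import *
st=manip.sense();c=manip.calibration('wrist');im=manip.snapshot('wrist')[:,:,::-1]
print(st['tcp_pos'],st['q'],st['finger_gap'])
for p in [(.6543,.2461,.2386),(.6543,.2551,.24),(.6543,.2371,.24)]: print(proj(c,np.array(p)))
cv2.imwrite('pics/w1.png',im)
E
```

```text
[0.6457 0.2522 0.3331] [ 0.2114  0.5237  1.0538  0.0003  1.5662 -1.3541] 0.5887892407770347
[245.4057 194.2549]
[256.1872 194.7193]
[234.568  194.7945]
```

View pics/w1.png

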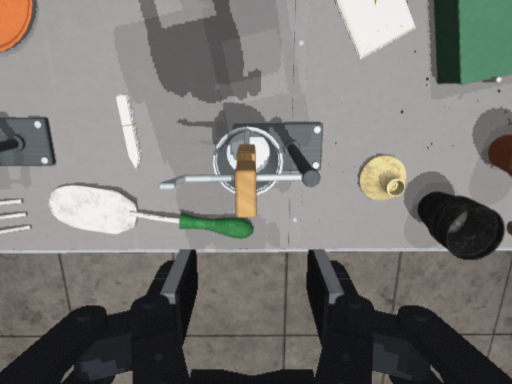

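The wrist view shows the tab's top face at columns 235–256 and centre (245,193). That matches the projected measurement, so I'm descending.

>>> send_rows(motion=[{"gripper": 50, "travel": [-8.5, -6, 0], "rotation": [0, 0, 0]}, {"gripper": 50, "travel": [0, 0, 20], "rotation": [0, 0, 0]}, {"gripper": 50, "travel": [0, 0, 25], "rotation": [0, 0, 0]}, {"gripper": 50, "travel": [0, 0, 25], "rotation": [0, 0, 0]}, {"gripper": 50, "travel": [0, 0, 25], "rotation": [0, 0, 0]}, {"gripper": 50, "travel": [0, 0, 20], "rotation": [0, 0, 0]}, {"gripper": 50, "travel": [0, 0, 10], "rotation": [0, 0, 0]}, {"gripper": 50, "travel": [0, 0, 0], "rotation": [0, 0, 0]}, {"gripper": 50, "travel": [0, 0, 0], "rotation": [0, 0, 0]}])

```text
t: 2.78
tcp_pos: [0.6536, 0.2481, 0.2098]
tool_rot: [0.001, 1.0, 0.0, 0.0]
force: [0.0, -0.8, 1.1]
finger_gap: 0.585
```

>>> send_rows(motion=[{"gripper": 40, "travel": [0, -1.5, 1], "rotation": [0, 0, 0]}, {"gripper": 30, "travel": [0, 0, 0], "rotation": [0, 0, 0]}, {"gripper": 24, "travel": [0, 0, 0], "rotation": [0, 0, 0]}, {"gripper": 15, "travel": [0, 0, 0], "rotation": [0, 0, 0]}, {"gripper": 10, "travel": [0, 0, 0], "rotation": [0, 0, 0]}, {"gripper": 10, "travel": [0, 0, 0], "rotation": [0, 0, 0]}, {"gripper": 10, "travel": [0, 0, 0], "rotation": [0, 0, 0]}, {"gripper": 10, "travel": [0, 0, 0], "rotation": [0, 0, 0]}], newtons=70)

```text
t: 3.45
tcp_pos: [0.6536, 0.246, 0.2084]
tool_rot: [0.001, 1.0, 0.0, -0.0]
force: [0.3, 0.8, 0.0]
finger_gap: 0.118
```

```bash
python3 - <<'E'
from h import *
a=manip.snapshot('side')[20:190,200:340,::-1];b=manip.snapshot('wrist')[80:300,150:370,::-1]
a=cv2.resize(a,None,fx=3,fy=3,interpolation=cv2.INTER_CUBIC);b=cv2.resize(b,None,fx=1.7,fy=1.7)
o=np.zeros((520,800,3),np.uint8);o[:a.shape[0],:420]=a;o[:b.shape[0],424:424+b.shape[1]]=b
cv2.imwrite('pics/g1.png',o)
print(manip.sense()['finger_gap'])
E
```

```text
0.11632822943537172
```

View pics/g1.png

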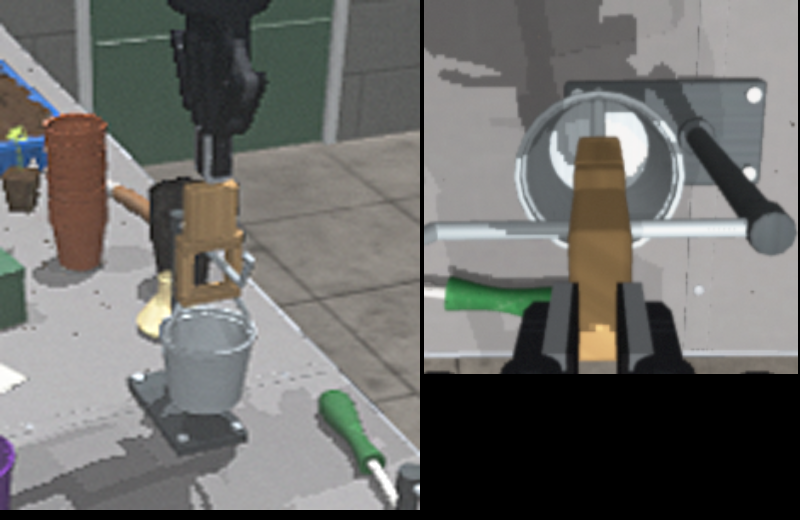

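```bash
python3 - <<'E'
from h import *
st=manip.sense();c=manip.calibration('wrist');
b=manip.snapshot('wrist')[150:384,130:370,::-1]
b=cv2.resize(b,None,fx=2.5,fy=2.5,interpolation=cv2.INTER_CUBIC)
cv2.imwrite('pics/g2.png',b)
for p in [(.6543,.2461,.2386),(.6543,.2551,.24),(.6543,.2371,.24),st['tcp_pos'],st['tcp_pos']+np.array([0,0,.03])]: print((proj(c,np.array(p))-[130,150])*2.5)
E
```

```text
[309.1361 264.5548]
[356.0296 267.9292]
[262.3299 268.0379]
[308.1134 198.9359]
[308.8882 260.6219]
```

View pics/g2.png

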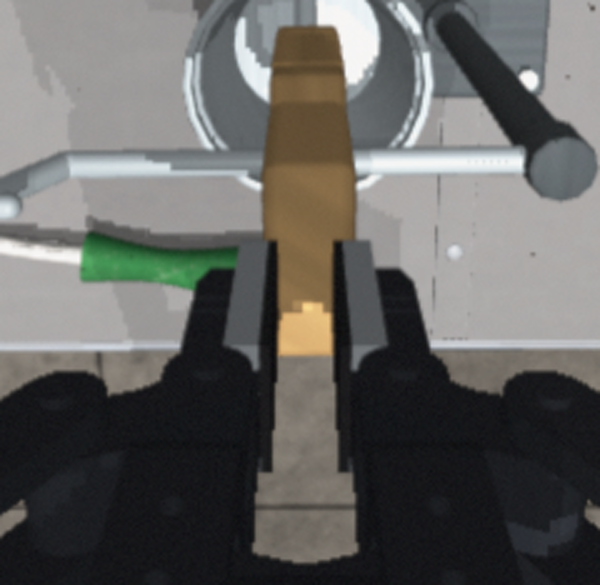

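```bash
python3 - <<'E'
from h import *
st=manip.sense();c=manip.calibration('wrist');s=manip.calibration('side');print(st['tcp_pos'],np.array(c['cam_to_world']))
f=lambda p:(proj(c,np.array(p))-[130,150])*2.5
for n,p in dict(rod=(.6543,.20,.1825),post=(.6531,.3093,.188),nearbot=(.626,.246,.145),neartop=(.633,.246,.24),nearL=(.633,.237,.24),nearR=(.633,.255,.24),fartop=(.675,.246,.24),edge=None).items():
    if p: print(n,f(p))
print('side: tcp',proj(s,st['tcp_pos']),'tabtop',proj(s,np.array([.6543,.2461,.24])))
E
```

```text
[0.6536 0.246  0.2083] [[ 0.0009  0.9515  0.3076  0.5759]
 [ 1.     -0.0011  0.0003  0.2451]
 [ 0.0006  0.3076 -0.9515  0.3882]
 [ 0.      0.      0.      1.    ]]
rod [127.5214 161.498 ]
post [561.3719 164.371 ]
nearbot [306.8599  22.5128]
neartop [308.7191 164.3944]
nearL [259.9225 164.4479]
nearR [357.5135 164.3397]
fartop [308.5728 361.1028]
side: tcp [269.5527  93.6619] tabtop [270.2225  80.9185]
```

Both views show the pad tips above the tab top, near z≈0.245–0.25, although the reported TCP is z=0.208. In the wrist crop the pads (tips at row 241) stand in front of the shaded top face. In the side view the fingers end at row ≈79, at the tab's top edge. So the jaws closed on air. I'll reopen them and go lower in steps, watching the force.

>>> send_rows(motion=[{"gripper": 44, "travel": [0, 0, 0], "rotation": [0, 0, 0]}, {"gripper": 44, "travel": [0, 0, 0], "rotation": [0, 0, 0]}, {"gripper": 44, "travel": [0, 0, 0], "rotation": [0, 0, 0]}, {"gripper": 44, "travel": [0, 0, 0], "rotation": [0, 0, 0]}, {"gripper": 44, "travel": [0, 0, 7], "rotation": [0, 0, 0]}, {"gripper": 44, "travel": [0, 0, 7], "rotation": [0, 0, 0]}, {"gripper": 44, "travel": [0, 0, 6], "rotation": [0, 0, 0]}, {"gripper": 44, "travel": [0, 0, 0], "rotation": [0, 0, 0]}])

```text
t: 4.27
tcp_pos: [0.6521, 0.2457, 0.1859]
tool_rot: [0.001, 1.0, -0.0, -0.002]
force: [0.1, -0.5, -0.2]
finger_gap: 0.513
```

```bash
python3 - <<'E'
from h import *
st=manip.sense();c=manip.calibration('wrist')
b=manip.snapshot('wrist')[150:384,130:370,::-1];a=manip.snapshot('side')[30:130,230:310,::-1]
b=cv2.resize(b,None,fx=2,fy=2);a=cv2.resize(a,None,fx=4,fy=4,interpolation=cv2.INTER_CUBIC)
o=np.zeros((470,800,3),np.uint8);o[:b.shape[0],:480]=b;o[:400,480:]=a
cv2.imwrite('pics/g3.png',o);print(st['tcp_pos'],st['force'],st['finger_gap'])
E
```

```text
[0.6521 0.2457 0.1859] [ 0.1249 -0.5439 -0.1845] 0.5125412132119133
```

View pics/g3.png

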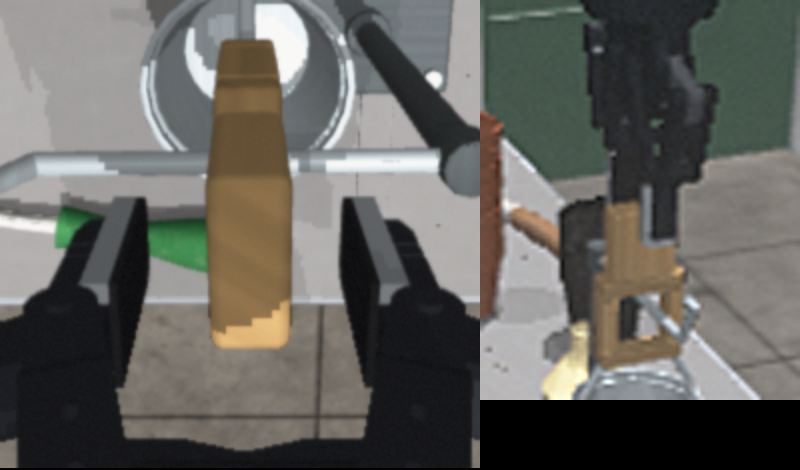

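The side crop now shows the near finger in front of the tab, with its tip about 10 mm below the tab top. The wrist view shows the tab centred between the pads. I'll go down 14 mm more and close.

>>> send_rows(motion=[{"gripper": 44, "travel": [0, 0, 7], "rotation": [0, 0, 0]}, {"gripper": 44, "travel": [0, 0, 7], "rotation": [0, 0, 0]}, {"gripper": 34, "travel": [0, 0, 0], "rotation": [0, 0, 0]}, {"gripper": 26, "travel": [0, 0, 0], "rotation": [0, 0, 0]}, {"gripper": 20, "travel": [0, 0, 0], "rotation": [0, 0, 0]}, {"gripper": 10, "travel": [0, 0, 0], "rotation": [0, 0, 0]}, {"gripper": 8, "travel": [0, 0, 0], "rotation": [0, 0, 0]}, {"gripper": 8, "travel": [0, 0, 0], "rotation": [0, 0, 0]}, {"gripper": 8, "travel": [0, 0, 0], "rotation": [0, 0, 0]}], newtons=80)

```text
t: 5.12
tcp_pos: [0.6538, 0.2463, 0.1747]
tool_rot: [0.001, 1.0, 0.0, 0.0]
force: [0.7, 0.4, -0.4]
finger_gap: 0.198
```

Gripped: the opening is 17 mm on the 18 mm tab. Now I lift 14 mm.

>>> send_rows(motion=[{"gripper": 8, "travel": [0, 0, -4], "rotation": [0, 0, 0]}, {"gripper": 8, "travel": [0, 0, -5], "rotation": [0, 0, 0]}, {"gripper": 8, "travel": [0, 0, -5], "rotation": [0, 0, 0]}, {"gripper": 8, "travel": [0, 0, 0], "rotation": [0, 0, 0]}, {"gripper": 8, "travel": [0, 0, 0], "rotation": [0, 0, 0]}])

```text
t: 5.53
tcp_pos: [0.6539, 0.246, 0.189]
tool_rot: [0.001, 1.0, 0.0, 0.001]
force: [-0.5, 0.3, -2.8]
finger_gap: 0.199
```

```bash
python3 - <<'E'
from h import *
st=manip.sense();s=manip.calibration('side')
a=manip.snapshot('side')[50:175,235:310,::-1];a=cv2.resize(a,None,fx=4,fy=4,interpolation=cv2.INTER_CUBIC)
c=manip.calibration('wrist')
b=manip.snapshot('wrist')[150:384,130:370,::-1];b=cv2.resize(b,None,fx=2,fy=2)
o=np.zeros((500,800,3),np.uint8);o[:,:300]=a;o[:468,310:790]=b;cv2.imwrite('pics/l1.png',o)
print(st['tcp_pos'],st['force'],st['ft_torque'],st['finger_gap'],st['q'])
E
```

```text
[0.6539 0.246  0.189 ] [-0.5237  0.2531 -2.7687] [ 0.0437 -0.0207  0.034 ] 0.19886492354929092 [ 0.2003  0.6354  1.2356 -0.0002  1.2696 -1.3676]
```

View pics/l1.png

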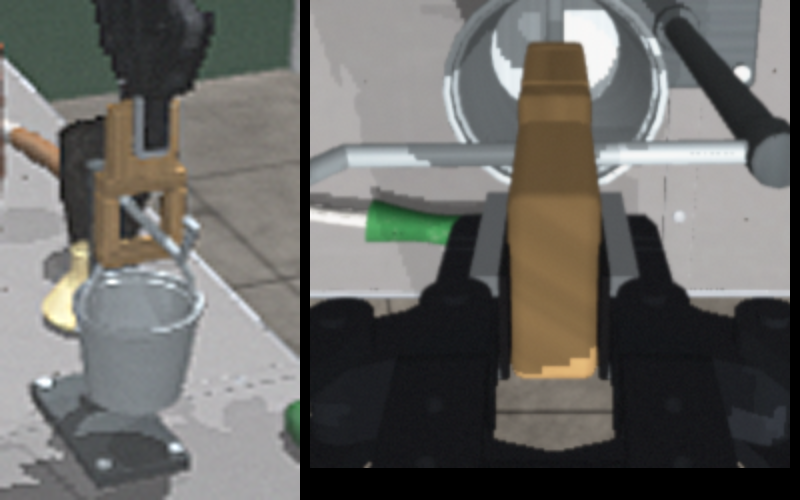

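The side crop shows the pot held and lifted, with the pad on the tab and the rod mid-eye. The wrist view shows the tab pinched square. Next I slide it out 43 mm and begin the lean.

>>> send_rows(motion=[{"gripper": 8, "travel": [0, -8, 0], "rotation": [0, 0, 0]}, {"gripper": 8, "travel": [0, -9, 0], "rotation": [0, 0, 0]}, {"gripper": 8, "travel": [0, -9, 0], "rotation": [0, 0, 0]}, {"gripper": 8, "travel": [0, -9, 0], "rotation": [0, 0, 0]}, {"gripper": 8, "travel": [0, -8, 0], "rotation": [0, 0, 0]}, {"gripper": 8, "travel": [0, 0, 0], "rotation": [0, 0, 0]}, {"gripper": 8, "travel": [0, 0, 0], "rotation": [4, 0, 0]}, {"gripper": 8, "travel": [0, 0, 0], "rotation": [4, 0, 0]}, {"gripper": 8, "travel": [0, 0, 0], "rotation": [4, 0, 0]}, {"gripper": 8, "travel": [0, 0, 0], "rotation": [0, 0, 0]}])

```text
t: 6.47
tcp_pos: [0.653, 0.2062, 0.1877]
tool_rot: [-0.0, 0.995, -0.104, -0.0]
force: [0.0, 0.1, -3.7]
finger_gap: 0.196
```

```bash
cat > eye.py <<'E'
from h import *
from scipy.spatial.transform import Rotation as R
st=manip.sense();M=R.from_quat(st['tool_rot']).as_matrix();p=np.array(st['tcp_pos'])
e=p+M@[0,0,.007];print('t',st['t'],'tcp',p,'lean',np.degrees(np.arctan2(-M[1,2],-M[2,2])),'sidelean',np.degrees(M[0,2]),'yaw',np.degrees(M[1,0]))
u=(.309-e[1])*1e3;z=e[2]*1e3;print('eye x',e[0],'u',u,'z',z,'n',-.616*u+.788*z,'d',.788*u+.616*z)
print('F',st['force'],st['ft_torque'],st['finger_gap'],'q',np.array(st['q']))
c=np.array(manip.calibration('wrist')['cam_to_world'])[:3,3];print('cam in tool',M.T@(c-p))
E
python3 eye.py
```

```text
t 6.4667 tcp [0.653  0.2062 0.1877] lean 11.942885215162033 sidelean -0.024327078091544035 yaw -0.012990255903110358
eye x 0.6530084686274988 u 104.27652711122582 z 180.83209808305406 n 78.26135258893152 d 193.56247578280724
F [ 0.0443  0.1082 -3.728 ] [ 0.4046  0.0515 -0.0445] 0.19605424076671066 q [ 0.2415  0.6585  1.2136 -0.2085  1.3257 -1.2731]
cam in tool [ 0.0777 -0.0012 -0.1796]
```

>>> send_rows(motion=[{"gripper": 8, "travel": [0, 0, 0], "rotation": [4, 0, 0]}, {"gripper": 8, "travel": [0, 0, 0], "rotation": [4.5, 0, 0]}, {"gripper": 8, "travel": [0, 0, 0], "rotation": [4.5, 0, 0]}, {"gripper": 8, "travel": [0, 0, 0], "rotation": [4.5, 0, 0]}, {"gripper": 8, "travel": [0, 0, 0], "rotation": [4.5, 0, 0]}, {"gripper": 8, "travel": [0, 0, 0], "rotation": [4, 0, 0]}, {"gripper": 8, "travel": [0, 0, 0], "rotation": [0, 0, 0]}, {"gripper": 8, "travel": [0, 0, 0], "rotation": [0, 0, 0]}])

```text
t: 7.13
tcp_pos: [0.653, 0.2038, 0.1867]
tool_rot: [0.0, 0.946, -0.324, -0.002]
force: [-0.1, -0.4, -2.5]
finger_gap: 0.191
```

```bash
python3 eye.py; python3 - <<'E'
from h import *
a=manip.snapshot('side')[50:185,235:335,::-1];a=cv2.resize(a,None,fx=4,fy=4,interpolation=cv2.INTER_CUBIC)
b=manip.snapshot('top')[70:190,105:205,::-1];b=cv2.resize(b,None,fx=3.8,fy=3.8,interpolation=cv2.INTER_CUBIC)
o=np.zeros((540,790,3),np.uint8);o[:,:400]=a;o[:456,405:785]=b;cv2.imwrite('pics/l2.png',o)
E
```

```text
t 7.1333 tcp [0.653  0.2038 0.1867] lean 37.82546077147568 sidelean -0.18255872541777157 yaw 0.10252219374034137
eye x 0.6529549231991332 u 109.49811125394943 z 181.20812505764488 n 75.34116601299132 d 197.9087167036214
F [-0.1148 -0.3694 -2.457 ] [ 0.7131 -0.0384 -0.0118] 0.1914502067068267 q [ 0.4137  0.8097  1.0752 -0.5947  1.564  -1.0572]
cam in tool [ 0.0776 -0.0011 -0.179 ]
```

View pics/l2.png

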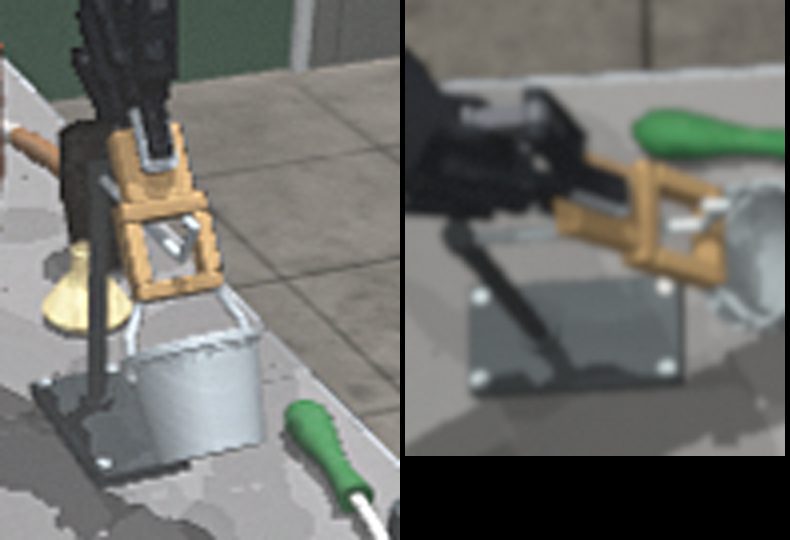

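The side crop shows the leaned hanger with the hook's bend and barb central in the eye, and no force. Backing out along −tool y.

>>> send_rows(motion=[{"gripper": 8, "travel": [0, -6, 0], "rotation": [0, 0, 0]}, {"gripper": 8, "travel": [0, -6, 0], "rotation": [0, 0, 0]}, {"gripper": 8, "travel": [0, -6, 0], "rotation": [0, 0, 0]}, {"gripper": 8, "travel": [0, -6, 0], "rotation": [0, 0, 0]}, {"gripper": 8, "travel": [0, 0, 0], "rotation": [0, 0, 0]}])

```text
t: 7.65
tcp_pos: [0.6541, 0.1825, 0.2053]
tool_rot: [0.003, 0.946, -0.325, 0.0]
force: [0.2, 0.3, -2.3]
finger_gap: 0.195
```

```bash
python3 eye.py
```

```text
t 7.65 tcp [0.6541 0.1825 0.2053] lean 37.98742105232697 sidelean -0.049221395751385164 yaw 0.26071583214330585
eye x 0.6540816060604424 u 130.83837735069903 z 199.7432151029532 n 76.80121305309653 d 226.14246185577002
F [ 0.2261  0.2804 -2.2564] [ 0.7716  0.0436 -0.0028] 0.19513865154509463 q [ 0.3885  0.7771  1.095  -0.6057  1.5603 -1.0789]
cam in tool [ 0.0776 -0.0011 -0.179 ]
```

>>> send_rows(motion=[{"gripper": 8, "travel": [0, -6, 0.6], "rotation": [0, 0, 0]}, {"gripper": 8, "travel": [0, -7, 0.6], "rotation": [0, 0, 0]}, {"gripper": 8, "travel": [0, -7, 0], "rotation": [0, 0, 0]}, {"gripper": 8, "travel": [0, -7, 0], "rotation": [0, 0, 0]}, {"gripper": 8, "travel": [0, -7, 0], "rotation": [0, 0, 0]}, {"gripper": 8, "travel": [0, -7, 0], "rotation": [0, 0, 0]}, {"gripper": 8, "travel": [0, -8, 0], "rotation": [0, 0, 0]}, {"gripper": 8, "travel": [0, -8, 0], "rotation": [0, 0, 0]}, {"gripper": 8, "travel": [0, 0, 0], "rotation": [0, 0, 0]}])

```text
t: 8.4
tcp_pos: [0.6538, 0.1369, 0.2392]
tool_rot: [0.002, 0.945, -0.326, 0.0]
force: [-0.7, 0.2, -2.4]
finger_gap: 0.199
```

```bash
python3 eye.py; python3 - <<'E'
from h import *
a=manip.snapshot('side')[50:185,235:335,::-1];a=cv2.resize(a,None,fx=4,fy=4,interpolation=cv2.INTER_CUBIC)
b=manip.snapshot('top')[70:190,105:205,::-1];b=cv2.resize(b,None,fx=3.8,fy=3.8,interpolation=cv2.INTER_CUBIC)
o=np.zeros((540,790,3),np.uint8);o[:,:400]=a;o[:456,405:785]=b;cv2.imwrite('pics/l3.png',o)
E
```

```text
t 8.4 tcp [0.6538 0.1369 0.2392] lean 38.03496358748016 sidelean -0.04938303685523552 yaw 0.2387486463968227
eye x 0.6538173553165914 u 176.38933882374474 z 233.65349264568317 n 75.46311948937159 d 282.9253504628517
F [-0.734   0.1713 -2.4029] [ 0.7284 -0.025   0.0046] 0.1986606023443997 q [ 0.3314  0.7128  1.1357 -0.6218  1.5484 -1.1377]
cam in tool [ 0.0776 -0.0011 -0.1791]
```

View pics/l3.png

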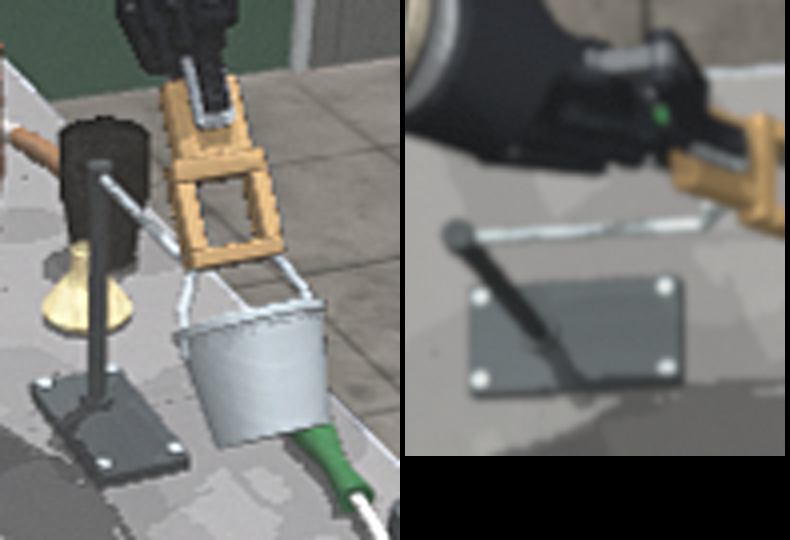

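The eye is fully clear of the barb in both views. I move on out, then toward the robot and −y while un-leaning.

>>> send_rows(motion=[{"gripper": 8, "travel": [0, -12, -2], "rotation": [0, 0, 0]}, {"gripper": 8, "travel": [0, -15, -2], "rotation": [0, 0, 0]}, {"gripper": 8, "travel": [8, -15, -2], "rotation": [0, 0, 0]}, {"gripper": 8, "travel": [15, 0, 0], "rotation": [0, 0, 0]}, {"gripper": 8, "travel": [20, 0, 0], "rotation": [0, 0, 0]}, {"gripper": 8, "travel": [20, 0, 0], "rotation": [0, 0, 0]}, {"gripper": 8, "travel": [20, 0, 0], "rotation": [0, 0, 0]}, {"gripper": 8, "travel": [20, 0, 0], "rotation": [0, 0, 0]}, {"gripper": 8, "travel": [15, -6, 0], "rotation": [-3, 0, 0]}, {"gripper": 8, "travel": [10, -12, 0], "rotation": [-4, 0, 0]}, {"gripper": 8, "travel": [10, -12, 0], "rotation": [-4, 0, 0]}, {"gripper": 8, "travel": [10, -12, 0], "rotation": [-4, 0, 0]}])

```text
t: 9.5
tcp_pos: [0.5049, 0.0733, 0.292]
tool_rot: [0.001, 0.98, -0.199, 0.001]
force: [1.2, -1.1, -2.0]
finger_gap: 0.199
```

>>> send_rows(motion=[{"gripper": 8, "travel": [10, -12, 0], "rotation": [-4, 0, 0]}, {"gripper": 8, "travel": [10, -12, 0], "rotation": [-4, 0, 0]}, {"gripper": 8, "travel": [10, -12, 0], "rotation": [-4, 0, 0]}, {"gripper": 8, "travel": [10, -12, 0], "rotation": [-4, 0, 0]}, {"gripper": 8, "travel": [5, -12, 0], "rotation": [-4, 0, 0]}, {"gripper": 8, "travel": [0, -8, 0], "rotation": [-3, 0, 0]}, {"gripper": 8, "travel": [0, 0, 0], "rotation": [0, 0, 0]}, {"gripper": 8, "travel": [0, 0, 0], "rotation": [0, 0, 0]}])

```text
t: 10.17
tcp_pos: [0.4595, 0.0064, 0.307]
tool_rot: [0.003, 1.0, -0.001, 0.0]
force: [-0.0, -0.2, -3.0]
finger_gap: 0.197
```

```bash
python3 eye.py
```

```text
t 10.1667 tcp [0.4595 0.0064 0.307 ] lean 0.1458042595219638 sidelean 0.04869654819133017 yaw 0.32130375409857664
eye x 0.45953618832301535 u 302.6499357936448 z 300.0251932543037 n 49.98749183550615 d 423.3036684500431
F [-0.0408 -0.2499 -3.0463] [-0.0069  0.0297  0.0127] 0.1970038889659915 q [-0.2284  0.1674  1.6703 -0.0024  1.3025 -1.7929]
cam in tool [ 0.0776 -0.0011 -0.1798]
```

>>> send_rows(motion=[{"gripper": 8, "travel": [2, -15, 0], "rotation": [0, 0, 0]}, {"gripper": 8, "travel": [2, -20, 0], "rotation": [0, 0, 0]}, {"gripper": 8, "travel": [2, -20, 0], "rotation": [0, 0, 0]}, {"gripper": 8, "travel": [2, -20, 0], "rotation": [0, 0, 0]}, {"gripper": 8, "travel": [2, -20, 0], "rotation": [0, 0, 0]}, {"gripper": 8, "travel": [1, -16, 0], "rotation": [0, 0, 0]}, {"gripper": 8, "travel": [0, 0, 15], "rotation": [0, 0, 0]}, {"gripper": 8, "travel": [0, 0, 20], "rotation": [0, 0, 0]}, {"gripper": 8, "travel": [0, 0, 20], "rotation": [0, 0, 0]}, {"gripper": 8, "travel": [0, 0, 20], "rotation": [0, 0, 0]}, {"gripper": 8, "travel": [0, 0, 15], "rotation": [0, 0, 0]}, {"gripper": 8, "travel": [0, 0, 0], "rotation": [0, 0, 0]}])

```text
t: 11.17
tcp_pos: [0.4462, -0.1007, 0.2135]
tool_rot: [0.0, 1.0, 0.001, -0.004]
force: [-1.5, 0.2, -3.0]
finger_gap: 0.197
```

```bash
python3 eye.py; python3 - <<'E'
from h import *
c=manip.calibration('wrist');st=manip.sense()
for n,c in (('top',manip.calibration('top')),):
    im=manip.snapshot(n)[:,:,::-1];h=cv2.cvtColor(im,cv2.COLOR_BGR2HSV);m=cv2.inRange(h,(3,150,120),(14,255,255));k=max(cv2.findContours(m,0,1)[0],key=cv2.contourArea)
    e=cv2.fitEllipse(cv2.convexHull(k));print(e,plane(c,e[0],.012))
E
```

```text
t 11.1667 tcp [ 0.4462 -0.1007  0.2135] lean -0.11643822617855229 sidelean -0.4190129969065021 yaw 0.006351594919815942
eye x 0.4461194846332149 u 409.64570890348733 z 206.47268839532214 n -89.64127822903433 d 449.9879946674664
F [-1.4852  0.1753 -2.9848] [0.0615 0.1231 0.0088] 0.19690522695959528 q [-0.4659  0.2788  1.8077 -0.0017  1.0625 -2.0358]
cam in tool [ 0.0777 -0.0011 -0.1798]
((303.44049072265625, 229.86593627929688), (14.261711120605469, 40.35597610473633), 14.930105209350586) [ 0.4676 -0.0529  0.012 ]
```

>>> send_rows(motion=[{"gripper": 8, "travel": [-1, -3, 12], "rotation": [0, 0, 0]}, {"gripper": 8, "travel": [0, 0, 15], "rotation": [0, 0, 0]}, {"gripper": 8, "travel": [0, 0, 15], "rotation": [0, 0, 0]}, {"gripper": 8, "travel": [0, 0, 12], "rotation": [0, 0, 0]}, {"gripper": 8, "travel": [0, 0, 8], "rotation": [0, 0, 0]}, {"gripper": 8, "travel": [0, 0, 4], "rotation": [0, 0, 0]}, {"gripper": 8, "travel": [0, 0, 2], "rotation": [0, 0, 0]}, {"gripper": 8, "travel": [0, 0, 0], "rotation": [0, 0, 0]}, {"gripper": 8, "travel": [0, 0, 0], "rotation": [0, 0, 0]}])

```text
t: 11.97
tcp_pos: [0.4502, -0.1058, 0.1487]
tool_rot: [0.001, 1.0, -0.0, 0.001]
force: [-0.4, -0.2, -3.1]
finger_gap: 0.196
```

```bash
python3 eye.py; python3 - <<'E'
from h import *
a=manip.snapshot('side')[130:330,140:340,::-1];a=cv2.resize(a,None,fx=2.8,fy=2.8,interpolation=cv2.INTER_CUBIC);cv2.imwrite('pics/p1.png',a)
E
```

```text
t 11.9667 tcp [ 0.4502 -0.1058  0.1487] lean 0.047316021172255064 sidelean 0.07379237505385512 yaw 0.13892602749434352
eye x 0.4502556103405135 u 414.7792700174706 z 141.6759061685654 n -143.86341626993232 d 414.1184229736031
F [-0.3735 -0.1598 -3.0965] [-0.0147  0.0728  0.0392] 0.19554231449654955 q [-0.473   0.3822  1.8794 -0.0002  0.8785 -2.0412]
cam in tool [ 0.0776 -0.0012 -0.1798]
```

View pics/p1.png

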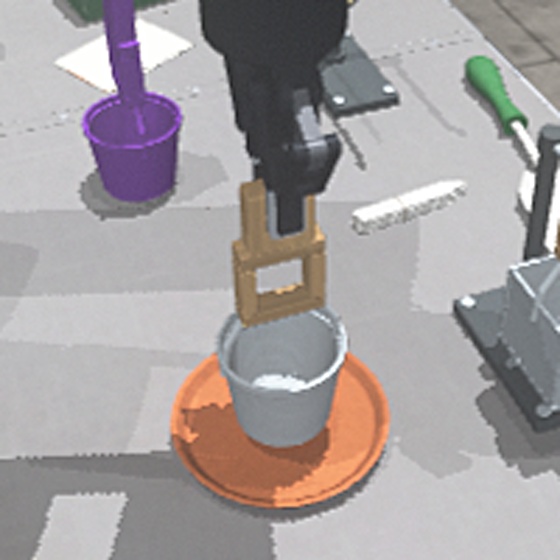

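The pot is upright over the saucer, about 13 mm above its floor. I lower it slowly.

>>> send_rows(motion=[{"gripper": 8, "travel": [0, 0, 3], "rotation": [0, 0, 0]}, {"gripper": 8, "travel": [0, 0, 3], "rotation": [0, 0, 0]}, {"gripper": 8, "travel": [0, 0, 2.5], "rotation": [0, 0, 0]}, {"gripper": 8, "travel": [0, 0, 1], "rotation": [0, 0, 0]}, {"gripper": 8, "travel": [0, 0, 1], "rotation": [0, 0, 0]}, {"gripper": 8, "travel": [0, 0, 0.5], "rotation": [0, 0, 0]}, {"gripper": 8, "travel": [0, 0, 0], "rotation": [0, 0, 0]}, {"gripper": 8, "travel": [0, 0, 0], "rotation": [0, 0, 0]}])

```text
t: 12.68
tcp_pos: [0.4497, -0.1056, 0.137]
tool_rot: [0.001, 1.0, -0.0, 0.0]
force: [0.3, -0.0, -3.3]
finger_gap: 0.194
```

>>> send_rows(motion=[{"gripper": 8, "travel": [0, 0, 0.7], "rotation": [0, 0, 0]}, {"gripper": 8, "travel": [0, 0, 0], "rotation": [0, 0, 0]}, {"gripper": 8, "travel": [0, 0, 0.6], "rotation": [0, 0, 0]}, {"gripper": 8, "travel": [0, 0, 0], "rotation": [0, 0, 0]}, {"gripper": 8, "travel": [0, 0, 0], "rotation": [0, 0, 0]}])

```text
t: 13.1
tcp_pos: [0.4497, -0.1056, 0.1358]
tool_rot: [0.001, 1.0, -0.0, 0.0]
force: [0.5, -0.1, -3.1]
finger_gap: 0.195
```

>>> send_rows(motion=[{"gripper": 8, "travel": [0, 0, 0.6], "rotation": [0, 0, 0]}, {"gripper": 8, "travel": [0, 0, 0], "rotation": [0, 0, 0]}, {"gripper": 8, "travel": [0, 0, 0.6], "rotation": [0, 0, 0]}, {"gripper": 8, "travel": [0, 0, 0], "rotation": [0, 0, 0]}, {"gripper": 8, "travel": [0, 0, 0], "rotation": [0, 0, 0]}])

```text
t: 13.52
tcp_pos: [0.45, -0.1056, 0.1357]
tool_rot: [0.001, 1.0, -0.0, 0.001]
force: [-1.5, 1.3, 9.8]
finger_gap: 0.195
```

Contact at z 0.1357, as predicted. I ease off and release.

>>> send_rows(motion=[{"gripper": 8, "travel": [0, 0, -0.7], "rotation": [0, 0, 0]}, {"gripper": 8, "travel": [0, 0, 0], "rotation": [0, 0, 0]}, {"gripper": 18, "travel": [0, 0, 0], "rotation": [0, 0, 0]}, {"gripper": 22, "travel": [0, 0, 0], "rotation": [0, 0, 0]}, {"gripper": 30, "travel": [0, 0, 0], "rotation": [0, 0, 0]}, {"gripper": 45, "travel": [0, 0, 0], "rotation": [0, 0, 0]}, {"gripper": 50, "travel": [0, 0, 0], "rotation": [0, 0, 0]}, {"gripper": 50, "travel": [0, 0, 0], "rotation": [0, 0, 0]}, {"gripper": 50, "travel": [0, 0, 0], "rotation": [0, 0, 0]}], newtons=20)

```text
t: 14.27
tcp_pos: [0.4496, -0.1056, 0.1351]
tool_rot: [0.001, 1.0, 0.0, -0.0]
force: [0.3, -0.1, -0.1]
finger_gap: 0.585
```

>>> send_rows(motion=[{"gripper": 50, "travel": [0, 0, -6], "rotation": [0, 0, 0]}, {"gripper": 50, "travel": [0, 0, -12], "rotation": [0, 0, 0]}, {"gripper": 50, "travel": [0, 0, -20], "rotation": [0, 0, 0]}, {"gripper": 50, "travel": [0, 0, -25], "rotation": [0, 0, 0]}, {"gripper": 50, "travel": [0, 0, -30], "rotation": [0, 0, 0]}, {"gripper": 50, "travel": [0, 0, -30], "rotation": [0, 0, 0]}, {"gripper": 50, "travel": [0, 25, 0], "rotation": [0, 0, 0]}, {"gripper": 50, "travel": [0, 30, 0], "rotation": [0, 0, 0]}, {"gripper": 50, "travel": [0, 30, 0], "rotation": [0, 0, 0]}, {"gripper": 50, "travel": [0, 30, 0], "rotation": [0, 0, 0]}, {"gripper": 50, "travel": [0, 0, 0], "rotation": [0, 0, 0]}, {"gripper": 50, "travel": [0, 0, 0], "rotation": [0, 0, 0]}])

```text
t: 15.27
tcp_pos: [0.4496, 0.0106, 0.2586]
tool_rot: [-0.0, 1.0, -0.0, 0.0]
force: [0.5, -0.8, -0.0]
finger_gap: 0.582
```

```bash
python3 - <<'E'
from h import *
st=manip.sense();print(st['t'],st['tcp_pos'],st['force'])
a=manip.snapshot('side')[130:330,140:400,::-1];a=cv2.resize(a,None,fx=1.9,fy=1.9,interpolation=cv2.INTER_CUBIC)
b=manip.snapshot('top')[80:300,270:420,::-1];b=cv2.resize(b,None,fx=2,fy=2)
o=np.zeros((450,796,3),np.uint8);o[:380,:494]=a;o[:440,496:796]=b;cv2.imwrite('pics/end.png',o)
E
```

```text
15.2667 [0.4496 0.0106 0.2586] [ 0.4983 -0.7605 -0.0167]
```

View pics/end.png

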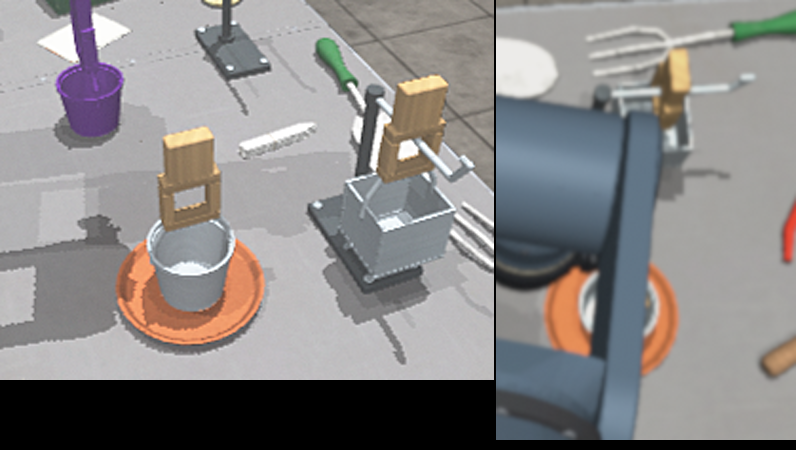

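The pot stands upright near the saucer's centre at (190,270) in the side crop. The square pot still hangs at (400,215), the purple pot is unmoved, and the gripper is clear.

```bash
python3 -c "
from station import manip
print(manip.sign_off())"
```

```text
the job is handed in; nothing more can be done
None
```

The round pot is off its hook and standing upright in the saucer, and I handed the job in at about 15.3 s of the 51 s allowed. I lifted it 14 mm, slid it out, leaned it 38° and backed the eye out over the barb, with no contact force beyond the pot's own weight.

**Last checks:**
- **Placing:** the pot touched the saucer floor at tool height 0.1357 m, as predicted, with about 10 N at contact. After release the force was about 0.
- **Final pictures:** the round pot stands near the saucer's centre, in the side view and as far as the arm let the top view show. The square pot is still on its hook, the purple pot is unmoved, and the gripper is clear of everything.

**What disagreed or failed:**
- **First pinch:** it closed on air. Both cameras showed the pad tips about 40 mm above the reported TCP, so I went about 34 mm lower and gripped the tab properly. The pot had not moved.
- **Saucer re-check:** measuring it again from the top view before placing failed because the arm and pot hid it. I used the first measurement, which the side view and the contact height agreed with.

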